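Clamp the bracket with the inner knob

TASK

Get the aluminium angle bracket ready for drilling: gently slide it along the clamp's base plate until its end sits flush against the clamp's column, then turn the small inner knob on top of the clamp clockwise until the rubber foot grips the bracket firmly, at about 25 N, without overtightening. Leave the larger ring around the knob as it is set and do not press on it, let go at the end, and leave the drill, jar and wrench where they are.

Things in the scene. Friction and masses are not known exactly. Their poses are not given: they have to be found in the camera images.
- clamp: Fixed steel hold-down clamp. Origin: on the bench below the vertical axis of knob, ring and foot; x runs from its open front to its column, z up. Base plate x -130 to +70, 110 wide (y), top at z = 12 mm. Column at the back, 70 wide, front face (fence) at x = +32. Overhung arm 56 wide, from the column to x = -30, z = 75 to 95. Ring and inner knob sit on the arm, the sprung foot hangs under it.
- fence (a point): Point on the fence face (the column's front face) in the clamp's mid plane, at the height of the base plate's top. Axes as the clamp's.
- knob_top (a point): Centre of the inner knob's top: steel cylinder, diameter 28 mm, top 130 mm over the bench and 19.5 mm over the ring. Clockwise from above lowers the foot 6 mm per rad; 2.8 rad in all, starts at the upper stop; stays where left. Rubs with 0.35 N m either way; the foot's load adds 0.006 N m per N against tightening (25 N: 0.5 N m while tightening, 0.2 while backing off; at rest anything between).
- ring_mark (a point): Aluminium dot on the top of the ring, 25 mm from the axis. The ring is the outer of the two knobs: diameter 63 mm over its ribs, z = 95 to 110.5 mm above the bench. It turns very easily (0.03 N m); its setting differs from time to time and must stay as found.
- foot: Spindle on the clamp's axis under the arm with a round rubber foot, diameter 20 mm, at its lower end; origin on the axis, goes down with the knob. The rubber is screwed in to an unmeasured setting, different each time: it starts 1.5 to 9.5 mm above the level of the flat leg's top. It is sprung: 8 N per mm the spindle goes on after touching (48 N per rad of the knob), solid after 7.5 mm.
- bracket: Loose aluminium angle bracket, 0.1 kg, 5 mm thick, 50 mm wide (y). Long leg 110 mm (x = -55 to +55) flat on the clamp's base plate, pointing in under the arm; upright leg 45 mm high at its -x end, outer face at x = -55, away from the column. Origin: underside, middle of the long leg; x points to the column, z up.
- bracket_end (a point): Middle of the lower edge of the bracket's free end (x = +55 mm of the bracket), which must come flush against the fence. It starts 15 to 40 mm in front of it and slightly askew.
- drill: Bystander: cordless drill standing on its battery, 75 x 115 x 197 mm, bit along its -y. Origin under the middle of the battery.
- jar: Bystander: blue glass jar with a steel lid, diameter 72 mm, 106 mm high. Origin under its centre.
- wrench: Bystander: chrome adjustable wrench lying flat, about 205 mm long (x), 35 mm wide, 11 mm high. Origin at its underside, near the middle.
There are look-alikes about, which are no part of the job. Several things have the shape of the bracket; the one meant has the colours described above. Several things have the shape of the clamp; the one meant has the colours described above.

How it is judged:
On the way, in this order (a step that is already met when the one before it is completed fails the run):
1. the bracket's end is flush against the column, the foot not yet on it (x of bracket_end in the frame of fence above -0.0025 m and angle between the x axis of bracket and the x axis of clamp, either way round below 0.05 rad and contact force between foot and bracket below 1 N), for 0.2 s.
2. the foot grips the bracket (contact force between foot and bracket above 14 N), for 0.2 s.
At the end, for the whole second after the job is handed in: The bracket rests with its end within 2.5 mm of the column and square to it within 0.05 rad, the foot presses it with 14 to 38 N, and the ring's dot is within 3 mm of where it was (contact force between foot and bracket between 14 and 38 N and x of bracket_end in the frame of fence above -0.0025 m and angle between the x axis of bracket and the x axis of clamp, either way round below 0.05 rad and distance of ring_mark from where it was at the start of the episode below 0.003 m and linear speed of bracket below 0.01 m/s); the robot touches nothing.
It fails at once if the outer ring was turned: its dot moved more than 3 mm (distance of ring_mark from where it was at the start of the episode above 0.003 m).
It fails at once if the fingers pressed on the outer ring with more than 4 N (contact force between the fingers and ring above 4 N).
It fails at once if overtightened: the foot pressed with more than 50 N (contact force between foot and bracket above 50 N).
It fails at once if the bracket was pushed with more than 25 N (contact force between the fingers and bracket above 25 N).
It fails at once if a bystander was moved more than 10 mm (distance of any of drill, jar, wrench from where it was at the start of the episode above 0.01 m).
It also fails if it takes over 72 s, if anything falls off the work surface, if the arm or the gripper's body presses on something with over 40 N, if the wrist force passes 120 N, or if a joint passes its speed limit or range.

ROBOT

A 7-joint arm with a two-finger parallel gripper is mounted at the origin on the work surface. World frame = base frame: x ahead of the robot, y to its left, z up, the work surface at z = 0. Lengths are in m, angles in rad, forces in N, time in s.
With the tool pointing down it reaches from about 0.35 to 0.9 m from the base axis. Payload 7.2 kg.
Tool frame: the origin (TCP) lies at the very end of the fingers, on their centre line; the grasp point (between the pads) lies 19 mm behind it; z points along the fingers, y is the line along which they close (so a half turn about z gives the same grasp; the last joint's range is limited). The gripper opens to 85 mm and grips with 20 to 120 N. Pads are 22 mm wide; open, the fingers measure 114 mm over their backs; the gripper's body (76 mm by 85 mm) begins 54 mm behind the grasp point. The pads swing forward as they close: fully open they stand 13 mm farther back than shut.
Start: joints at [-1.272, 0.411, -0.013, 1.596, 0.006, 1.134, -0.082], TCP at [0.224, 0.583, 0.231] pointing down, gripper open.
Joint ranges: [-2.95, 2.95], [-0.29, 1.99], [-1.47, 1.44], [0.14, 2.54], [-1.03, 4.17], [0.13, 1.85], [-2.86, 2.86]. Speed limits (rad/s): [2.39, 2.39, 3.01, 3.01, 3.14, 3.14, 3.14].

INTERFACE

Orientations are given as [roll, pitch, yaw] about the fixed x, y, z axes, in that order (R = Rz(yaw) Ry(pitch) Rx(roll)).
In Python, from plant import manip gives the robot as it stands.
- The arm moves only by the shell command python3 -m crank 'ROWS' [FORCE]. ROWS is JSON, a list that holds one entry, the list of rows, each a list of 7 numbers: the shift along the tool's x, y, z in units of 40 mm (1.0 is 40 mm), then the turn, a rotation vector about the tool's x, y, z in units of 5 degrees (1.0 is 5 degrees), then the finger opening in mm, from 0 to 85.4. In form: [[[tx, ty, tz, ax, ay, az, claw], ...]]. A call has 1 to 20 rows; each row shifts and turns the commanded pose from where the row before left it, along the tool's axes as they then stand; what a row does not reach is not made up. A row lasts 1/12 s, in which the tool goes at most 41.7 mm and 7.16 degrees, less where a joint would pass 70% of its speed; a pose out of reach is approached as far as the arm can. A call is refused whole if a number of a shift passes 1 or a number of a turn 1, either way. A call with a gripper value outside its range is refused whole. The fingers move at their own pace and stop on an object; FORCE is the grip in N (left out, the last holds). Time passes only in rows, so rows that do not move let the fingers close. It gives the time, the measured TCP pose, the force, the opening and the grip force at its end, in the units of the state.
- manip.read_state(): the state, without advancing time (a new reading comes with each control period).
- manip.get_image(name): name is "side" or "top"; returns the picture (480x640x3 uint8, red, green, blue); there is no depth.
- manip.get_calibration(name): a dict with "K" (3x3 intrinsics, pixels), "origin" and "rotation" of the camera in the world. Camera axes: x right, y up, looking along -z (the intrinsics and any distortion apply to the point x, -y, -z); pixel columns grow to the right and rows downward; lengths in m; the calibration is good to about 2 mm. A picture is of the moment at which its call begins. get_calibration takes no time and is no camera call.
- manip.finish_job(): hands the job in; it is judged then, once.
Trained networks look in the newest picture that a camera, given by its name, has taken for a name from the list of things; names that differ only in an ending like _2 or _b are one class to them, and where a whole thing is asked for, a point or a joint stands for the part that bears it (a point fixed in the world has none). Each returns a list of dicts, best first, with "conf" (0 to 1); they miss things now and then, are a little off and sometimes report something else, mostly with a low value. They report only what shows in the picture. A call takes as long as a camera call. They do not tell look-alikes from the thing itself.
- manip.boxes_of(camera, thing): "position" ([column, row] in pixels, amid what is visible of it).
The state is a dict: "clock": time; "q": joint angles; "qd": joint speeds; "effort": joint torques, N m; "position": TCP position; "tcp_rot": TCP orientation; "ft_force": force on the tool from outside, world axes, zero at the start; "torque": the same for the moment, N m; "gripper_width": finger opening in m; "grasp_force": force on a finger pad.
Only numpy, scipy, OpenCV 4.12 (cv2) and the standard library are available. Lean on these libraries where they do the work, as an engineer would, in place of code of your own. Each camera call takes 0.05 s, during which the arm holds its last target. There are 200 camera calls.

## Working session

There is one attempt and no reset: what is moved stays moved. The work goes in short steps, Python scripts to look and compute and a shell command to move; the robot and the scene stay as the last step left them, time stands still between calls to the robot, and variables do not carry over. Pictures are saved under pics/ and viewed, at most 10 in all, crops included, and the job is handed in when it is done.

```bash
mkdir -p pics; ls
python3 - <<'E'
from plant import manip
import cv2
for c in("side","top"):
    im=manip.get_image(c); cv2.imwrite(f"pics/{c}0.png",im[:,:,::-1])
    k=manip.get_calibration(c); print(c,k)
    for t in("clamp","knob_top","ring_mark","bracket","bracket_end","fence","foot","drill","jar","wrench"):
        try: print(t,[(d['conf'],d['position']) for d in manip.boxes_of(c,t)])
        except Exception as e: print(t,e)
print(manip.read_state())
E
```

```text
pics
side {'K': array([[588.96565591,   0.        , 314.59569388],
       [  0.        , 588.96565591, 244.76536457],
       [  0.        ,   0.        ,   1.        ]]), 'origin': array([-0.14214616, -0.76701534,  0.81435642]), 'rotation': array([ 0.98608797, -0.0096888 , -0.68095138])}
clamp [(0.88, [364.2, 289.3]), (0.69, [482.6, 296.0])]
knob_top [(0.73, [492.3, 257.0]), (0.47, [364.8, 252.1])]
ring_mark [(0.86, [488.9, 266.3]), (0.56, [363.3, 263.7])]
bracket [(0.95, [312.1, 368.1]), (0.63, [342.1, 302.3])]
bracket_end [(0.89, [311.6, 363.6]), (0.81, [341.8, 300.8])]
fence [(0.92, [363.6, 287.4]), (0.56, [479.4, 297.6])]
foot [(0.69, [482.5, 291.4]), (0.51, [362.4, 289.7])]
drill [(0.61, [296.5, 205.9])]
jar [(0.71, [419.6, 329.8])]
wrench [(0.62, [317.4, 277.0])]
top {'K': array([[437.71282447,   0.        , 317.37419811],
       [  0.        , 437.71282447, 239.05126472],
       [  0.        ,   0.        ,   1.        ]]), 'origin': array([0.4959973 , 0.0845008 , 1.00039871]), 'rotation': array([ 0.0701974 , -0.01175605, -1.60037061])}
clamp [(0.71, [440.9, 153.9]), (0.61, [3
[... 369 characters left out ...]
6, 237.7])]
{'clock': 1.1, 'q': array([-1.2722021 ,  0.41112374, -0.01269168,  1.59618855,  0.00559479,
        1.13433781, -0.08221809]), 'qd': array([-0.00071763, -0.000491  ,  0.00057487, -0.00048387,  0.00120465,
        0.00038437, -0.00064043]), 'effort': array([ 6.23697742e-04, -6.00432014e+01,  6.81570712e-01, -2.99729133e+01,
        1.38366388e-02,  2.33989471e-03,  2.31303761e-05]), 'position': array([0.22415277, 0.58341582, 0.23128742]), 'tcp_rot': array([-3.14157063e+00,  7.08985637e-08,  2.77477978e+00]), 'ft_force': array([ 0.8262974 , -0.28889132, -0.1570502 ]), 'torque': array([-0.03086063, -0.00557513,  0.00501532]), 'grasp_force': 0.0, 'gripper_width': 0.08546711181847076}
```

View pics/side0.png

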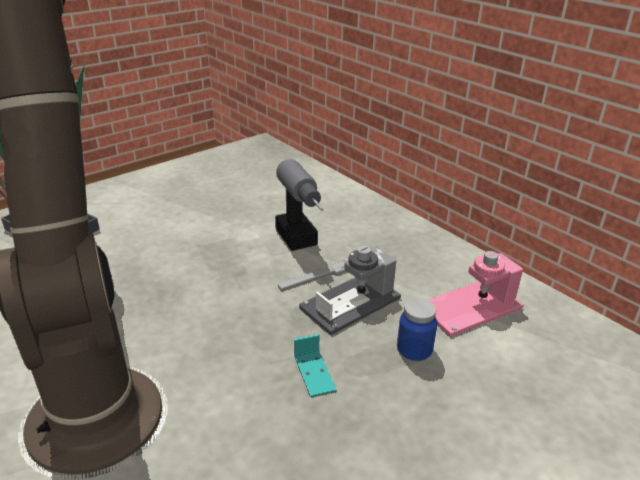

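View pics/top0.png

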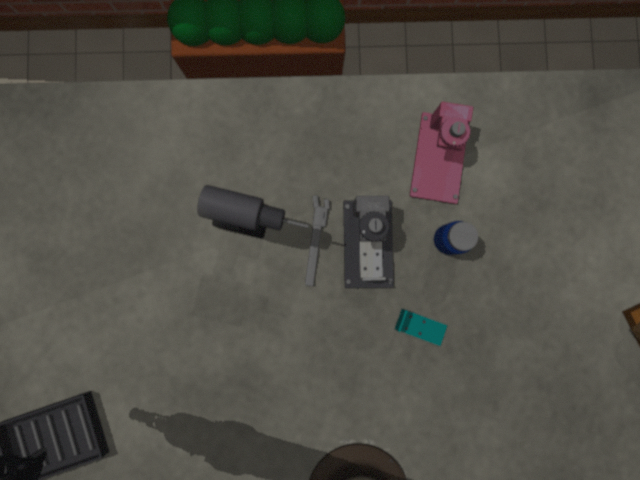

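The side view shows the steel clamp at about (364,265) with the bare bracket on its plate at (340,302). In the top view the clamp is at (372,235) and the bracket at (371,262). The pink clamp and the teal bracket are look-alikes. I'll enlarge both views.

Run:
```python
import cv2,numpy as np
t=cv2.imread("pics/top0.png")[187:297,335:402]; s=cv2.imread("pics/side0.png")[238:333,295:407]
t=cv2.resize(t,None,fx=5,fy=5,interpolation=cv2.INTER_CUBIC)
s=cv2.resize(s,None,fx=4,fy=4,interpolation=cv2.INTER_CUBIC)
im=np.zeros((550,335+448,3),np.uint8); im[:,:335]=t; im[:380,335:]=s
cv2.imwrite("pics/crop0.png",np.clip(im*1.5,0,255).astype(np.uint8))
```

```text
(no output)
```

View pics/crop0.png

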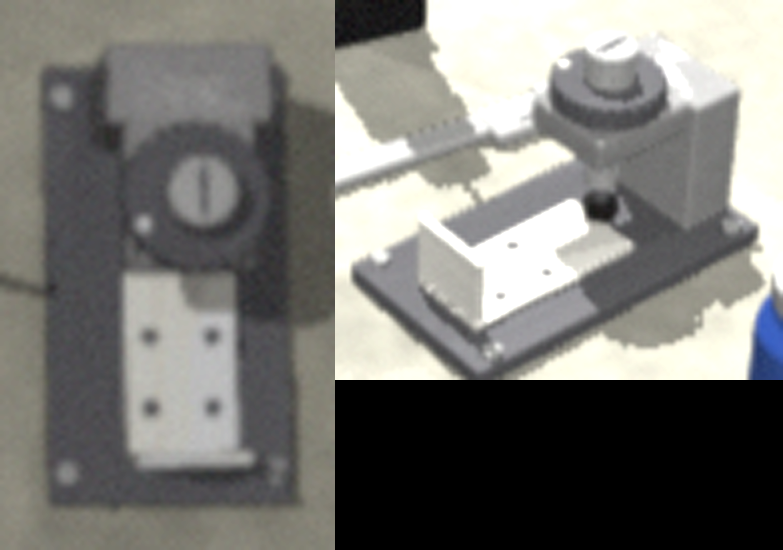

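The crop shows the bracket, slightly askew, short of the column. I'll fit the clamp and bracket poses from both views.

```bash
cat > h.py <<'E'
from plant import manip
import numpy as np, cv2
from scipy.optimize import least_squares
from scipy.spatial.transform import Rotation as R
C={c:manip.get_calibration(c) for c in("side","top")}
def proj(c,P):
    k=C[c]; p=(np.atleast_2d(P)-k["origin"])@R.from_euler("xyz",k["rotation"]).as_matrix()
    p=p*[1,-1,-1]; q=p@np.array(k["K"]).T; return q[:,:2]/q[:,2:]
def tf(x,P):
    P=np.atleast_2d(P)*1e-3; c,s=np.cos(x[3]),np.sin(x[3])
    return np.c_[c*P[:,0]-s*P[:,1]+x[0], s*P[:,0]+c*P[:,1]+x[1], P[:,2]+x[2]]
def top(u,v): return (u+.5)/5-.5+335,(v+.5)/5-.5+187
def side(u,v): return (u-335+.5)/4-.5+295,(v+.5)/4-.5+238
def fit(obs,x0):
    f=lambda x:np.concatenate([(proj(c,tf(x,P))[0]-uv) for c,uv,P in obs])
    r=least_squares(f,x0,loss="soft_l1",x_scale=[.01,.01,.01,.1]); return r.x,f(r.x).reshape(-1,2)
E
python3 - <<'E'
from h import *
np.set_printoptions(precision=4,suppress=True)
T=lambda u,v,*P:("top",top(u,v),P)
S=lambda u,v,*P:("side",side(u,v),P)
cl=[T(50,505,-130,55,12),T(297,503,-130,-55,12),T(42,66,70,55,12),T(203,190,0,0,130),S(612,50,0,0,130),
 S(353,266,-130,55,12),S(476,368,-130,-55,12),S(758,228,70,-55,12)]
x,r=fit(cl,[.53,-.03,0,0]);print("clamp",x);print(r.T)
for c in("top","side"):
    rc=fit([o for o in cl if o[0]==c],x)[0]; print(c,rc)
br=[T(138,468,-55,25,45),T(256,464,-55,-25,45),T(137,455,-50,25,45),T(254,452,-50,-25,45),
 S(419,214,-55,25,45),S(484,260,-55,-25,45),S(484,325,-55,-25,0),T(131,452,-50,25,5)]
b,r=fit(br,[.45,-.03,.012,0]);print("bracket",b);print(r.T)
e=tf(b,[55,0,0])[0]; d=e-x[:3]; c,s=np.cos(x[3]),np.sin(x[3])
print("end in fence frame",c*d[0]+s*d[1]-.032,-s*d[0]+c*d[1],d[2]-.012,"dyaw",b[3]-x[3])
for u,v in((124,272),(131,452),(236,272),(241,440)):print(top(u,v))
for y in(25,-25):print(proj("top",tf(b,[[10,y,5],[-48,y,5]])))
print("mark",proj("top",tf(x,[[0,0,110.5],[0,0,130]])),top(143,224))
E
```

```text
clamp [ 0.5827 -0.0445  0.0002 -0.0187]
[[-0.0193 -0.5876  0.2441  0.203  -0.4571 -1.2424  0.5052  0.6274]
 [ 0.1134 -0.0448 -0.2896 -0.1095 -0.7451  0.0088  2.0957 -0.2206]]
top [ 0.5826 -0.0443  0.0002 -0.0133]
side [ 0.5987 -0.029  -0.0168 -0.0364]
bracket [ 0.5271 -0.0462  0.0166  0.0286]
[[ 0.4773  0.1568  0.5246  0.3957 -0.5895 -0.6835 -1.235  -0.3312]
 [-0.3532 -0.9235 -0.0957 -0.8635 -0.3381 -0.1127  0.6713  0.1907]]
end in fence frame -0.0326015223138187 -0.00013732627534589382 0.00445038996788159 dyaw 0.04731034135851464
(359.4, 241.0)
(360.8, 277.0)
(381.8, 241.0)
(382.8, 274.6)
[[358.7283 250.355 ]
 [360.4105 276.2925]]
[[380.9576 249.0703]
 [382.73   274.9816]]
mark [[374.0302 225.4755]
 [375.403  224.4905]] (363.2, 231.4)
```

```bash
python3 -m crank '[[[0,0,0,0,0,-1,14],[0,0,0,0,0,-1,14],[-0.322,-0.871,0,0,0,-1,14],[-0.322,-0.871,0,0,0,-1,14],[-0.322,-0.871,0,0,0,0,14],[-0.322,-0.871,0,0,0,0,14],[-0.322,-0.871,0,0,0,0,14],[-0.322,-0.871,0,0,0,0,14],[-0.322,-0.871,0,0,0,0,14],[-0.322,-0.871,0,0,0,0,14],[-0.322,-0.871,0,0,0,0,14],[-0.322,-0.871,0,0,0,0,14],[-0.322,-0.871,0,0,0,0,14],[-0.322,-0.871,0,0,0,0,14],[-0.322,-0.871,0,0,0,0,14],[-0.322,-0.871,0,0,0,0,14],[-0.322,-0.871,0,0,0,0,14],[-0.322,-0.871,0,0,0,0,14],[0,0,0,0,0,0,14],[0,0,0,0,0,0,14]]]'; python3 -c "
from h import *
print(manip.read_state()['q'])"
```

```text
clock: 2.77
position: [0.4113, 0.0181, 0.2315]
tcp_rot: [3.141, 0.001, 3.119]
ft_force: [-0.3, 0.6, 0.0]
gripper_width: 0.0135
grasp_force: 0.0
[-0.52105858  0.02480796  0.3708314   2.0954524  -0.01055808  1.02249809
  1.40371632]
```

```bash
python3 -m crank '[[[-0.3,-0.54,0,0,0,0,14],[-0.3,-0.54,0,0,0,0,14],[-0.28,-0.54,0,0,0,0,14],[0,0,0.8,0,0,0,14],[0,0,0.8,0,0,0,14],[0,0,0.8,0,0,0,14],[0,0,0.8,0,0,0,14],[0,0,0.8,0,0,0,14],[0,0,0,0,0,0,14],[0,0,0,0,0,0,14]]]'
```

```text
clock: 3.6
position: [0.4438, -0.0447, 0.0706]
tcp_rot: [-3.141, -0.004, 3.125]
ft_force: [0.1, -0.4, 0.5]
gripper_width: 0.0141
grasp_force: 0.0
```

```bash
python3 -m crank '[[[0,-0.07,0.36,0,0,0,14],[0,0,0.35,0,0,0,14],[0,0,0.35,0,0,0,14],[0,0,0,0,0,0,14],[-0.1,0,0,0,0,0,14],[-0.1,0,0,0,0,0,14],[-0.1,0,0,0,0,0,14],[-0.1,0,0,0,0,0,14],[-0.1,0,0,0,0,0,14],[-0.1,0,0,0,0,0,14],[-0.1,0,0,0,0,0,14],[-0.1,0,0,0,0,0,14],[-0.1,0,0,0,0,0,14],[0,0,0,0,0,0,14],[0,0,0,0,0,0,14]]]'
python3 - <<'E'
from h import *
t=manip.get_image("top"); s=manip.get_image("side")
t=cv2.resize(t[187:297,335:402],None,fx=5,fy=5,interpolation=cv2.INTER_CUBIC)
s=cv2.resize(s[238:333,295:407],None,fx=4,fy=4,interpolation=cv2.INTER_CUBIC)
im=np.zeros((550,783,3),np.uint8); im[:,:335]=t; im[:380,335:]=s
cv2.imwrite("pics/crop1.png",np.clip(im[:,:,::-1]*1.5,0,255).astype(np.uint8))
E
```

```text
clock: 4.85
position: [0.4814, -0.049, 0.0288]
tcp_rot: [-3.141, 0.001, 3.124]
ft_force: [0.8, 0.1, -0.1]
gripper_width: 0.0137
grasp_force: 0.0
```

View pics/crop1.png

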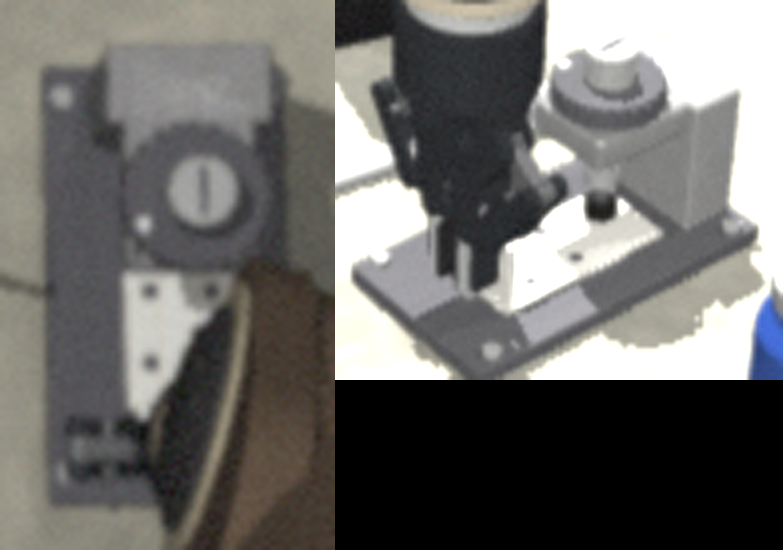

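The bracket has moved about 21 mm and is squarer now (its holes at crop x = 150 in both frames). About 12 mm remain, so I'll push gently and watch the force.

```bash
python3 -m crank '[[[-0.06,0,0,0,0,0,14],[-0.06,0,0,0,0,0,14],[-0.06,0,0,0,0,0,14],[-0.04,0,0,0,0,0,14],[0,0,0,0,0,0,14],[0,0,0,0,0,0,14]]]';python3 -m crank '[[[-0.025,0,0,0,0,0,14],[0,0,0,0,0,0,14],[0,0,0,0,0,0,14]]]';python3 -m crank '[[[-0.025,0,0,0,0,0,14],[0,0,0,0,0,0,14],[0,0,0,0,0,0,14]]]'
```

```text
clock: 5.45
position: [0.49, -0.0491, 0.0289]
tcp_rot: [-3.142, 0.0, 3.124]
ft_force: [1.0, 0.6, -0.5]
gripper_width: 0.0139
grasp_force: 0.0
clock: 5.7
position: [0.4908, -0.0492, 0.0289]
tcp_rot: [-3.142, 0.0, 3.124]
ft_force: [0.4, -0.0, -0.2]
gripper_width: 0.0139
grasp_force: 0.0
clock: 5.95
position: [0.4917, -0.0491, 0.0289]
tcp_rot: [3.142, -0.0, 3.124]
ft_force: [-0.8, 0.2, 1.1]
gripper_width: 0.0142
grasp_force: 0.3
```

```bash
python3 -m crank '[[[-0.025,0,0,0,0,0,14],[0,0,0,0,0,0,14],[0,0,0,0,0,0,14]]]';python3 -m crank '[[[-0.02,0,0,0,0,0,14],[0,0,0,0,0,0,14],[0,0,0,0,0,0,14]]]'
```

```text
clock: 6.2
position: [0.4929, -0.0492, 0.0289]
tcp_rot: [-3.142, 0.0, 3.124]
ft_force: [-0.8, 0.5, 0.3]
gripper_width: 0.0142
grasp_force: 0.2
clock: 6.45
position: [0.4936, -0.0492, 0.0289]
tcp_rot: [-3.142, 0.0, 3.124]
ft_force: [-0.8, 0.1, -0.0]
gripper_width: 0.0138
grasp_force: 0.2
```

```bash
python3 -m crank '[[[-0.02,0,0,0,0,0,14],[0,0,0,0,0,0,14],[0,0,0,0,0,0,14]]]'
```

```text
clock: 6.7
position: [0.4944, -0.0492, 0.0289]
tcp_rot: [3.142, 0.0, 3.124]
ft_force: [-0.3, -0.7, -0.6]
gripper_width: 0.0141
grasp_force: 0.2
```

```bash
python3 -m crank '[[[-0.02,0,0,0,0,0,14],[0,0,0,0,0,0,14],[0,0,0,0,0,0,14]]]'
```

```text
clock: 6.95
position: [0.4951, -0.0492, 0.0289]
tcp_rot: [3.142, -0.0, 3.124]
ft_force: [-0.9, 0.4, 0.5]
gripper_width: 0.0142
grasp_force: 0.6
```

```bash
python3 -m crank '[[[-0.02,0,0,0,0,0,14],[0,0,0,0,0,0,14],[0,0,0,0,0,0,14]]]'
```

```text
clock: 7.2
position: [0.4951, -0.0492, 0.0287]
tcp_rot: [3.141, -0.002, 3.124]
ft_force: [-5.4, 0.4, 3.6]
gripper_width: 0.0141
grasp_force: 2.7
```

```bash
python3 -m crank '[[[-0.02,0,0,0,0,0,14],[0,0,0,0,0,0,14],[0,0,0,0,0,0,14]]]'
```

```text
clock: 7.45
position: [0.4951, -0.0492, 0.0286]
tcp_rot: [3.141, -0.003, 3.124]
ft_force: [-6.7, 1.2, 6.5]
gripper_width: 0.0139
grasp_force: 3.8
```

Contact at TCP x = 0.4951, where the fence was predicted. I'll back off, rise and check.

```bash
python3 -m crank '[[[0.1,0,0,0,0,0,14],[0.3,0,0,0,0,0,14],[0.4,0,0,0,0,0,14],[0,0,-0.8,0,0,0,50],[0,0,-0.8,0,0,0,50],[0,0,-0.8,0,0,0,50],[0,0,-0.8,0,0,0,50],[0,0,-0.8,0,0,0,50],[0.4,0.5,-0.3,0,0,0,50],[0.8,0.5,0,0,0,0,50],[0.8,0.5,0,0,0,0,50],[0,0,0,0,0,0,50]]]'
python3 - <<'E'
from h import *
t=manip.get_image("top"); s=manip.get_image("side")
t=cv2.resize(t[187:297,335:402],None,fx=5,fy=5,interpolation=cv2.INTER_CUBIC)
s=cv2.resize(s[238:333,295:407],None,fx=4,fy=4,interpolation=cv2.INTER_CUBIC)
im=np.zeros((550,783,3),np.uint8); im[:,:335]=t; im[:380,335:]=s
cv2.imwrite("pics/crop2.png",np.clip(im[:,:,::-1]*1.5,0,255).astype(np.uint8))
x=[.583,-.0445,0,-.0187]
for z in(95,105,115,125): print(z,proj("side",tf(x,[70,-35,z])),side(740,92))
q=manip.read_state();print(q['q'],q['torque'])
E
```

```text
clock: 8.45
position: [0.3813, 0.0155, 0.2006]
tcp_rot: [3.139, -0.001, 3.127]
ft_force: [0.4, 0.1, 0.1]
gripper_width: 0.0502
grasp_force: 0.0
95 [[397.96866558 259.24700844]] (395.875, 260.625)
105 [[398.38107057 255.39498666]] (395.875, 260.625)
115 [[398.79712141 251.5089112 ]] (395.875, 260.625)
125 [[399.21686667 247.58832848]] (395.875, 260.625)
[-0.55761619  0.0095657   0.40663509  2.18962669 -0.00615618  0.94016684
  1.40808859] [-0.013987    0.00878785  0.02291024]
```

View pics/crop2.png

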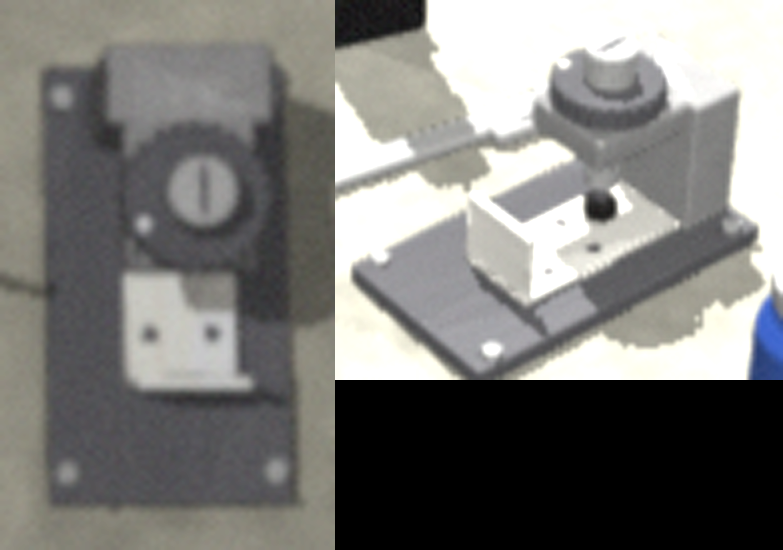

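The bracket's end is now flush and square under the arm, with the foot clear of it and the ring dot unchanged at crop (143,224). Next, go over the knob.

```bash
python3 -m crank '[[[-0.723,-0.204,0,0,0,0,50],[-0.723,-0.204,0,0,0,0,50],[-0.723,-0.204,0,0,0,0,50],[-0.723,-0.204,0,0,0,0,50],[-0.723,-0.204,0,0,0,0,50],[-0.723,-0.204,0,0,0,0,50],[-0.722,-0.204,0,0,0,0,50],[0,0,0.5,0,0,0,50],[0,0,0.5,0,0,0,50],[0,0,0,0,0,0,50],[0,0,0,0,0,0,50]]]'
```

```text
clock: 9.47
position: [0.5872, -0.0489, 0.1599]
tcp_rot: [-3.14, -0.002, 3.123]
ft_force: [0.2, -1.0, 0.8]
gripper_width: 0.0497
grasp_force: 0.0
```

```bash
python3 -m crank '[[[0.105,0.11,0,0,0,0,50],[0,0,0.3,0,0,0,50],[0,0,0.3,0,0,0,50],[0,0,0.3,0,0,0,50],[0,0,0.17,0,0,0,50],[0,0,0,0,0,0,50],[0,0,0,0,0,0,50],[0,0,0,0,0,0,50]]]' 20
```

```text
clock: 10.13
position: [0.5833, -0.0437, 0.1183]
tcp_rot: [-3.141, 0.0, 3.124]
ft_force: [0.1, -0.0, 0.3]
gripper_width: 0.0503
grasp_force: 0.0
```

```bash
python3 -m crank '[[[0,-0.02,0.08,0,0,0,50],[0,0,0,0,0,0,30],[0,0,0,0,0,0,30],[0,0,0,0,0,0,22],[0,0,0,0,0,0,22],[0,0,0,0,0,0,22],[0,0,0,0,0,0,22],[0,0,0,0,0,0,22],[0,0,0,0,0,0,22]]]' 20
python3 - <<'E'
from h import *
s=manip.get_image("side")[215:305,305:425]
cv2.imwrite("pics/grip.png",cv2.resize(s,None,fx=6,fy=6,interpolation=cv2.INTER_CUBIC)[:,:,::-1])
q=manip.read_state();print(q['torque'],q['q'])
E
```

```text
clock: 10.88
position: [0.5832, -0.0436, 0.1152]
tcp_rot: [3.141, 0.0, 3.124]
ft_force: [-2.1, 2.8, 6.2]
gripper_width: 0.0274
grasp_force: 20.4
[0.85235219 0.41412596 0.05198457] [-0.32939818  0.49207794  0.43428213  1.83799028 -0.26459138  0.86826845
  1.78547973]
```

View pics/grip.png

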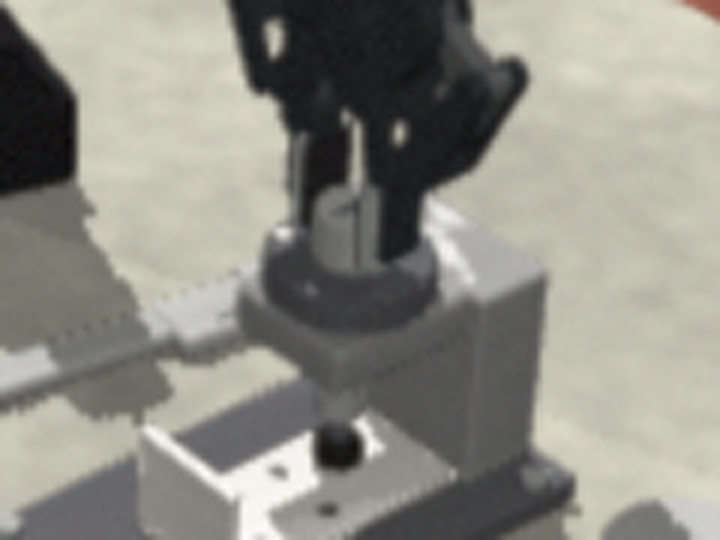

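The grip holds the knob at 27.4 mm with the tips just above the ring and the foot still clear. I'll firm up the grip, relieve the vertical load and begin turning. Clockwise from above is a positive turn about the tool's z.

```bash
python3 -m crank '[[[0,0,-0.03,0,0,0,20],[0,0,0,0,0,0,20],[0,0,0,0,0,0,20],[0,0,0,0,0,0,20]]]' 80; python3 -c "
from h import *
q=manip.read_state();print(q['torque'],q['q'][6])"
```

```text
clock: 11.27
position: [0.5831, -0.0437, 0.1157]
tcp_rot: [3.141, -0.0, 3.124]
ft_force: [2.2, 5.3, -4.3]
gripper_width: 0.0249
grasp_force: 79.5
[ 1.11768818 -0.41415884 -0.05186348] 1.7846966873518324
```

```bash
python3 -m crank '[[[0,0,0,0,0,0.4,20],[0,0,0,0,0,0.4,20],[0,0,0,0,0,0.4,20],[0,0,0,0,0,0.4,20],[0,0,0,0,0,0.4,20]]]'; python3 -c "
from h import *
q=manip.read_state();print(q['torque'],q['q'][6])"
```

```text
clock: 11.68
position: [0.5831, -0.0435, 0.1157]
tcp_rot: [3.141, -0.0, 2.949]
ft_force: [1.3, 5.7, -4.3]
gripper_width: 0.025
grasp_force: 79.5
[ 1.13888247 -0.43861886  0.35093715] 1.6354955168571013
```

```bash
python3 -m crank '[[[0,0,0,0,0,0.4,20],[0,0,0,0,0,0.4,20],[0,0,0,0,0,0.4,20],[0,0,0,0,0,0.4,20]]]'; python3 -c "
from h import *
q=manip.read_state();print(q['torque'],q['q'][6])"
```

```text
clock: 12.02
position: [0.5831, -0.0434, 0.1157]
tcp_rot: [3.141, -0.0, 2.809]
ft_force: [3.2, 4.9, -4.4]
gripper_width: 0.0245
grasp_force: 79.5
[ 1.12271587 -0.48219881  0.33556917] 1.517316351296054
```

```bash
python3 -m crank '[[[0,0,0,0,0,0.4,20],[0,0,0,0,0,0.4,20],[0,0,0,0,0,0.4,20],[0,0,0,0,0,0.4,20]]]'; python3 -c "
from h import *
q=manip.read_state();print(q['torque'],q['q'][6])"
```

```text
clock: 12.35
position: [0.5832, -0.0432, 0.1157]
tcp_rot: [3.141, -0.0, 2.67]
ft_force: [2.5, 6.2, -4.2]
gripper_width: 0.0247
grasp_force: 79.5
[ 1.26395759 -0.54738973  0.35037587] 1.399684894206828
```

```bash
python3 -m crank '[[[0,0,0,0,0,0.4,20],[0,0,0,0,0,0.4,20],[0,0,0,0,0,0.4,20],[0,0,0,0,0,0.4,20]]]'; python3 -c "
from h import *
q=manip.read_state();print(q['torque'],q['q'][6])"
```

```text
clock: 12.68
position: [0.5833, -0.0431, 0.1157]
tcp_rot: [3.141, -0.0, 2.531]
ft_force: [3.1, 6.7, -5.0]
gripper_width: 0.0251
grasp_force: 79.5
[ 1.29403476 -0.56050502  0.33133986] 1.282515743049367
```

```bash
python3 -m crank '[[[0,0,0,0,0,0.4,20],[0,0,0,0,0,0.4,20],[0,0,0,0,0,0.4,20],[0,0,0,0,0,0.4,20]]]'; python3 -c "
from h import *
q=manip.read_state();print(q['torque'],q['q'][6])"
```

```text
clock: 13.02
position: [0.5834, -0.043, 0.1157]
tcp_rot: [3.141, -0.0, 2.391]
ft_force: [2.7, 6.3, -6.2]
gripper_width: 0.0248
grasp_force: 79.5
[ 1.33439941 -0.66016178  0.43176378] 1.1657904795571044
```

```bash
python3 -m crank '[[[0,0,0,0,0,0.4,20],[0,0,0,0,0,0.4,20],[0,0,0,0,0,0.4,20],[0,0,0,0,0,0.4,20]]]'; python3 -c "
from h import *
q=manip.read_state();print(q['torque'],q['q'][6])"
```

```text
clock: 13.35
position: [0.5835, -0.0429, 0.1157]
tcp_rot: [3.141, -0.0, 2.252]
ft_force: [3.2, 5.9, -5.1]
gripper_width: 0.025
grasp_force: 79.4
[ 1.32218001 -0.78090456  0.44982853] 1.0495951876594385
```

```bash
python3 -m crank '[[[0,0,0,0,0,0.4,20],[0,0,0,0,0,0.4,20],[0,0,0,0,0,0.4,20],[0,0,0,0,0,0.4,20]]]'; python3 -c "
from h import *
q=manip.read_state();print(q['torque'],q['q'][6])"
```

```text
clock: 13.68
position: [0.5836, -0.0428, 0.1157]
tcp_rot: [3.141, -0.001, 2.112]
ft_force: [4.1, 6.4, -7.3]
gripper_width: 0.0245
grasp_force: 79.4
[ 1.32480524 -0.88836573  0.44510641] 0.933791900273049
```

```bash
cat > rd.py <<'E'
from h import *
t=[]
for i in range(10):
    s=manip.get_image("side"); q=manip.read_state(); t.append(q['torque'][2])
print("tz",np.mean(t),np.std(t),q['clock'],q['tcp_rot'][2],q['ft_force'])
E
cat > pic.py <<'E'
from h import *
import sys
s=manip.get_image("side")[215:305,305:425]
cv2.imwrite(sys.argv[1],cv2.resize(s,None,fx=6,fy=6,interpolation=cv2.INTER_CUBIC)[:,:,::-1])
E
python3 rd.py; python3 pic.py pics/grip2.png
```

```text
tz 0.2344305417398572 0.04939509290423469 14.1833 2.113325302334957 [ 2.9679288   6.95304057 -6.98325847]
```

View pics/grip2.png

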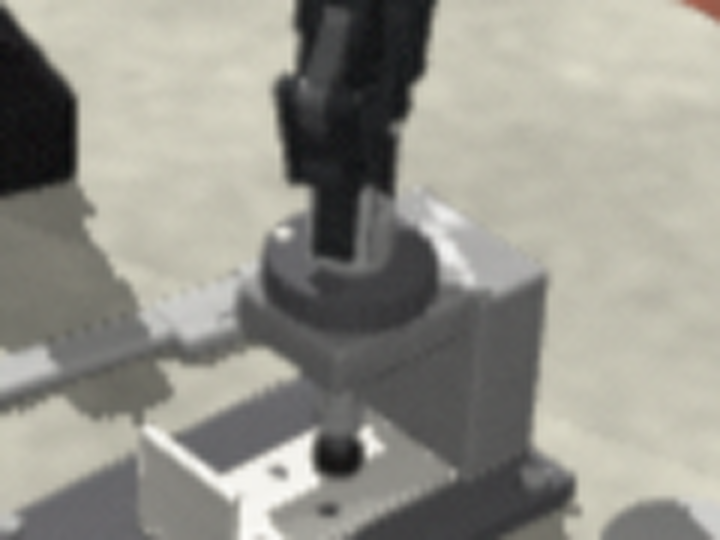

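The foot now sits on the bracket. It dropped about 8 crop px (3.5 mm) and then stopped, and the ring dot at (285,233) is unmoved. By torque and angle, touch was near yaw 2.55, so the load is about 21 N. I'll turn a little more, reading torque while moving.

```bash
r(){ python3 -c "
from h import *
q=manip.read_state();print('TZ',q['torque'][2],q['tcp_rot'][2])"; }
python3 -m crank '[[[0,0,0,0,0,0.3,20]]]' >/dev/null; r
python3 -m crank '[[[0,0,0,0,0,0.3,20]]]' >/dev/null; r
python3 -m crank '[[[0,0,0,0,0,0.3,20]]]' >/dev/null; r
python3 -m crank '[[[0,0,0,0,0,0.2,20]]]'; r
```

```text
TZ 0.4702078505606436 2.0879307170595687
TZ 0.5460071688844746 2.060476376749628
TZ 0.4622616684688619 2.034279541956291
clock: 14.57
position: [0.5837, -0.0428, 0.1157]
tcp_rot: [3.141, -0.001, 2.017]
ft_force: [3.8, 5.8, -6.5]
gripper_width: 0.0244
grasp_force: 79.4
TZ 0.5285966905453012 2.0167314281413313
```

Moving torque averages about 0.50 N m, which is about 25 N and agrees with the angle estimate. Release and rise.

```bash
python3 -m crank '[[[0,0,0,0,0,0,32],[0,0,0,0,0,0,40],[0,0,0,0,0,0,50],[0,0,0,0,0,0,50],[0,0,-0.3,0,0,0,50],[0,0,-0.6,0,0,0,50],[0,0,-0.8,0,0,0,50],[0,0,-0.8,0,0,0,50],[0,0,-0.4,0,0,0,50],[0,0,0,0,0,0,50],[0,0,0,0,0,0,50]]]' 20; python3 -c "
from h import *
print(manip.read_state()['tcp_rot'])"
```

```text
clock: 15.48
position: [0.5835, -0.0447, 0.2337]
tcp_rot: [3.139, 0.001, 2.015]
ft_force: [0.2, 1.0, -0.6]
gripper_width: 0.0499
grasp_force: 0.0
[3.13898372e+00 5.88006107e-04 2.01522728e+00]
```

```bash
python3 -m crank '[[[0.43,-0.8,0,0,0,0,50],[0.43,-0.8,0,0,0,0,50],[0.43,-0.8,0,0,0,0,50],[0.43,-0.8,0,0,0,0,50],[0.43,-0.8,0,0,0,0,50],[0,0,0,0,0,0,50],[0,0,0,0,0,0,50]]]'
python3 - <<'E'
from h import *
t=manip.get_image("top"); s=manip.get_image("side")
t=cv2.resize(t[187:297,335:402],None,fx=5,fy=5,interpolation=cv2.INTER_CUBIC)
s=cv2.resize(s[238:333,295:407],None,fx=4,fy=4,interpolation=cv2.INTER_CUBIC)
im=np.zeros((550,783,3),np.uint8); im[:,:335]=t; im[:380,335:]=s
cv2.imwrite("pics/crop3.png",np.clip(im[:,:,::-1]*1.5,0,255).astype(np.uint8))
E
```

```text
clock: 16.07
position: [0.3997, -0.0348, 0.232]
tcp_rot: [3.139, -0.004, 2.017]
ft_force: [0.2, 1.5, 0.9]
gripper_width: 0.0501
grasp_force: 0.0
```

View pics/crop3.png

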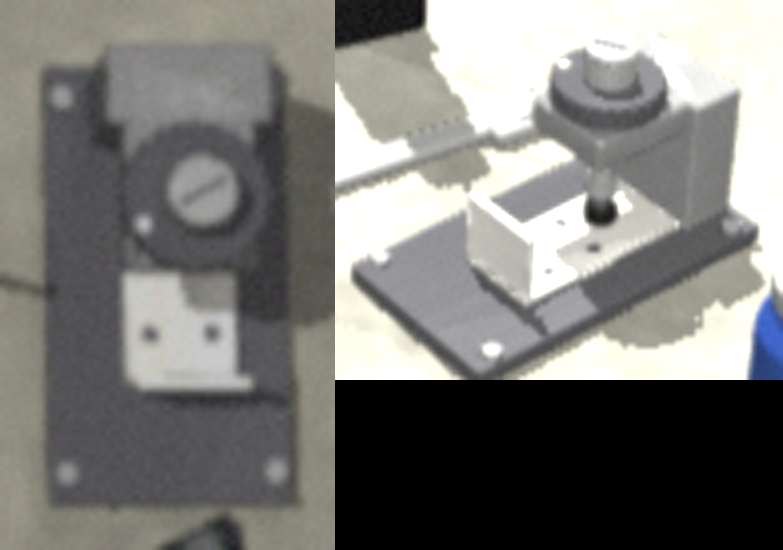

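The slot has turned about 60° clockwise, the foot is seated on the bracket, the bracket is still flush at crop (185,383), and the ring dot is unchanged at (143,224). Torque and angle both put the load well within 14–38 N, so I'll hand in.

```bash
python3 -c "
from plant import manip
print(manip.finish_job())"
```

```text
the job is handed in; nothing more can be done
None
```

I handed the job in at about 16 s on the robot's clock, with no verdict returned: the bracket is flush and square against the column, the foot grips it at an estimated 25 N (from knob torque and turn angle), the ring and the wrench look unmoved in the pictures, the robot kept clear of the drill and jar, and the gripper has let go.

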